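# Test the ink mill's stop button, then hold its gear cover ready for screwing

## Robot

A 6-joint arm with a two-finger parallel gripper is mounted at the origin on the work surface. World frame = base frame: x ahead of the robot, y to its left, z up, the work surface at z = 0. Lengths are in mm, angles in rad, forces in N, time in s.
With the tool pointing down it reaches from about 375 to 750 mm from the base axis. Payload 9 kg.
Tool frame: the origin (TCP) lies midway between the tips of the shut fingers; the grasp point (between the pads) lies robot.grip_point_offset behind it (robot.grip_point_offset is the distance from the TCP to the grasp point, in mm); y points along the fingers, z is the direction in which the jaws open and shut, and the axes are right-handed (so a half turn about y gives the same grasp; the last joint's range is limited). The gripper opens to 85 mm and grips with 20 to 120 N. Pads are 22 mm wide; open, the fingers measure 114 mm over their backs; the gripper's body (76 mm by 85 mm) begins 54 mm behind the grasp point. The pads swing forward as they close: fully open they stand 13 mm farther back than shut.
Start: joints at [0.895, 0.104, 0.097, 1.564, 0, 1.353], TCP at [265.194, 538.246, 231.331] pointing down, gripper open.
Joint ranges: [-2.99, 2.99], [-0.84, 1.86], [-1.1, 1.16], [-1.84, 2.11], [-1.51, 1.56], [-3.14, 3.14]. Speed limits (rad/s): [2.22, 2.22, 2.57, 3.14, 3.14, 3.14].

## Interface

Orientations are given as a 3x3 rotation matrix whose columns are the frame's x, y, z axes.
In Python, from workcell import robot gives the robot as it stands. Calls block until the motion is done:
- robot.movep(position, orientation): joint-space move of the TCP to a pose.
- robot.move_l(position, frame=None, speed=150, guard=None): straight line of the TCP; frame=None keeps the orientation; speed is the mean speed in mm/s. With guard (N) it stops when the force on the tool has changed by that much, and returns True; else False.
- robot.goto_joints(angles): joint-space move.
- robot.move_gripper(opening, grasp_force=None): finger opening in mm; grasp_force is the grip in N (None keeps the last); returns when the fingers have stopped.
- robot.pause(seconds).
- robot.ik(position, orientation): joint angles nearest the present ones, or None.
- robot.get_image(name): name is "scene" or "top"; returns a dict with "image" (480x640x3 uint8, red, green, blue), "mtx" (3x3 intrinsics, pixels), "distortion" ([k1, k2, p1, p2, k3] as OpenCV has them; the pictures are not rectified), "R" (3x3) and "t" (3): a world point X has camera coordinates R X + t. Camera axes: x right, y down, z forward; pixel columns grow to the right and rows downward; lengths in mm; the calibration is good to about 2 mm. A picture is of the moment at which its call begins. There is no depth.
A pose or a line that the arm cannot do raises robot.IKError and nothing moves.
- robot.close_job(): hands the job in, once; it reports no verdict.
Readings, each from a call of its own:
- robot.current_time_s(): time.
- robot.current_joints(): joint angles.
- robot.current_dq(): joint speeds.
- robot.current_effort(): joint torques, N m.
- robot.current_tool_pos(): TCP position.
- robot.current_eef_rot(): TCP orientation.
- robot.current_contact_force(): force on the tool from outside, world axes, zero at the start.
- robot.current_moment(): the same for the moment, N m.
- robot.current_width(): finger opening in mm.
Only numpy, scipy, OpenCV 4.12 (cv2) and the standard library are available. Lean on these libraries where they do the work, as an engineer would, in place of code of your own. Each camera call takes 0.05 s, during which the arm holds its last target.

## Task

Help me close up the electric ink mill. First test its stop button: push the mushroom head right down and let it spring back up, then turn the head clockwise until it stops to reset it. Then pick up the metal cover plate by its rib and hold it level over the mill's gear hatch, hovering about 15 mm above it without touching, so that every threaded hole is seen wholly inside a hole of the plate; finish still holding it there, do not put it down, and leave the mug, ink tin and picture frame where they are.

Things in the scene. Friction and masses are not known exactly. Their poses are not given: they have to be found in the camera images.
- mill: electric ink mill, green painted and fixed to the table: a block 130 (its x) x 170 (its y) x 80 mm high whose top is the gear hatch, with a low extension and round stone bowl on its +x side (the bowl's top is 70 mm above the table, reaching 159 mm from the origin). In the hatch's middle is a 57 x 87 mm opening with two gears inside. Origin on the table below the centre of the hatch; z up, its front (-x) roughly towards the robot
- mill_seat (a point): centre of the hatch on the mill's flat top face, 80 mm above the table; axes as the mill's. The four threaded holes, 5 mm wide with brass rims about 12 mm across, lie at x = +-42 mm, y = +-62 mm from it in this face
- mill_hole_a (a point): mouth of the threaded hole at x = +42, y = +62 mm from mill_seat
- mill_hole_b (a point): mouth of the diagonally opposite threaded hole, x = -42, y = -62 mm
- cover: loose aluminium cover plate lying flat on the table, 110 (its x) x 150 (its y) x 4 mm, about 0.2 to 0.35 kg, with four through holes 13 mm wide at x = +-42, y = +-62 mm and a grip rib standing on its middle: 14 mm thick (along x), 60 mm long (along y), its top 36 mm above the plate's underside. Origin at the centre of the underside, z up. It fits the hatch either way round (half turn)
- cover_hole_a (a point): centre, at the underside, of the plate's hole at x = +42, y = +62 mm
- cover_hole_b (a point): centre, at the underside, of the plate's hole at x = -42, y = -62 mm
- stop_top (a point): centre of the top of the stop button's black mushroom head, 88 mm above the table with the button up. The head is round, 40 mm wide and 19 mm tall with upright sides for the lower 13 mm, on a thin 16 mm stem; 14 mm of free height lies under the head. It stands in the middle of a grey box 80 x 80 x 55 mm fixed to the table. The point moves with the head
- stop_press (a joint): how far the head is pushed down, m: 0 up, 0.006 fully down; a spring returns it, about 5 N holds it fully down
- stop_turn (a joint): turn of the head, rad, growing clockwise seen from above; starts between 0 and 0.25, ends at a hard stop at 1.0 (reset); stays where it is left, friction about 0.05 N m
- mug: bystander: dark steel mug, 80 mm wide, 85 mm tall; origin at the centre of its underside
- ink_tin: bystander: flat round ink tin, 92 mm wide, 16 mm tall; origin at the centre of its underside
- frame: bystander: wooden picture frame lying flat, 100 x 140 x 14 mm; origin at the centre of its underside

How it is judged (in metres and radians):
On the way, in this order (a step that is already met when the one before it is completed fails the run):
1. the mushroom head is pushed right down (value of joint stop_press above 0.0048 m), for 0.05 s.
2. the head has sprung back up (value of joint stop_press below 0.0015 m), for 0.1 s.
3. the head is turned clockwise to its stop and is up (value of joint stop_turn above 0.85 rad and value of joint stop_press below 0.002 m), for 0.1 s.
At the end, for the whole second after the job is handed in: the plate is held still in the fingers, level within 0.07 rad, its underside 6 to 28 mm above the hatch face and not touching the mill, each plate hole centred within 4 mm horizontally of a threaded hole (either way round); the stop head is up (less than 2 mm down) and turned to at least 0.85 rad (all of step 3 and ((horizontal distance between cover_hole_a and mill_hole_a below 0.004 m and horizontal distance between cover_hole_b and mill_hole_b below 0.004 m) or (horizontal distance between cover_hole_a and mill_hole_b below 0.004 m and horizontal distance between cover_hole_b and mill_hole_a below 0.004 m)) and z of cover in the frame of mill_seat between 0.006 and 0.028 m and angle between cover's own z axis and vertical below 0.07 rad and contact force between cover and mill below 0.1 N and contact force between cover and the fingers above 1 N and linear speed of cover below 0.02 m/s); the arm keeps its last pose, push and grip.
It fails at once if the mug is moved (distance of mug from where it was at the start of the episode above 0.03 m).
It fails at once if the ink tin is moved (distance of ink_tin from where it was at the start of the episode above 0.03 m).
It fails at once if the picture frame is moved (distance of frame from where it was at the start of the episode above 0.03 m).
It also fails if it takes over 61 s, if anything falls off the work surface, if the arm or the gripper's body presses on something with over 40 N, if the wrist force passes 120 N, or if a joint passes its speed limit or range.

## Working session

There is one attempt and no reset: what is moved stays moved. The work goes in short steps, each a Python script; the robot and the scene stay as the last script left them, time stands still between calls to the robot, and variables do not carry over. Pictures are saved under pics/ and viewed, and the job is handed in when it is done.

```bash
ls; mkdir -p pics; python3 - <<'E'
from workcell import robot
import cv2
for n in ("scene","top"):
    d=robot.get_image(n); cv2.imwrite(f"pics/{n}0.png",d["image"][:,:,::-1])
    print(n,d["mtx"].round(1).tolist(),d["distortion"],d["R"].round(3).tolist(),d["t"].round(1), (-d["R"].T@d["t"]).round(0))
print(robot.current_time_s(),robot.grip_point_offset,robot.current_eef_rot().round(3),robot.current_width())
E
```

```text
pics
scene [[498.6, 0.0, 319.6], [0.0, 498.6, 241.9], [0.0, 0.0, 1.0]] [0.0233938 0.        0.        0.        0.       ] [[0.556, 0.831, -0.002], [0.462, -0.311, -0.831], [-0.691, 0.461, -0.557]] [-336.7 -203.2 1604.2] [1389. -523.  724.]
top [[529.8, 0.0, 324.5], [0.0, 529.8, 228.2], [0.0, 0.0, 1.0]] [-0.12304693  0.          0.          0.          0.        ] [[-0.015, -1.0, -0.025], [-0.999, 0.016, -0.045], [0.046, 0.024, -0.999]] [  23.3  605.  1144.2] [ 552.  -14. 1171.]
0.1 18.700000000000003 [[ 0.897 -0.001  0.442]
 [-0.442 -0.001  0.897]
 [-0.    -1.    -0.001]] 85.75622838575127
```

View pics/scene0.png

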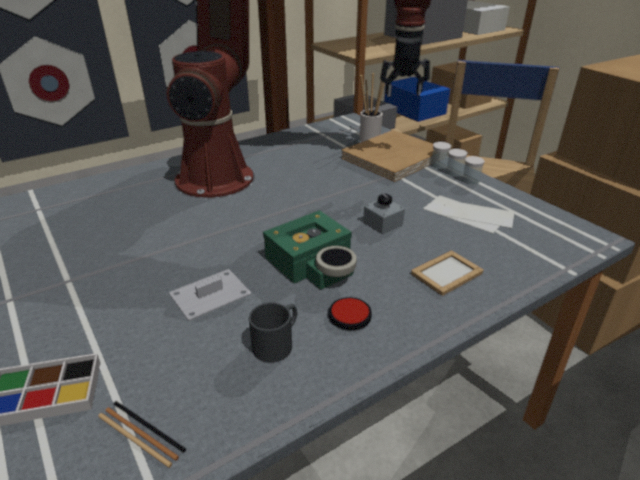

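View pics/top0.png

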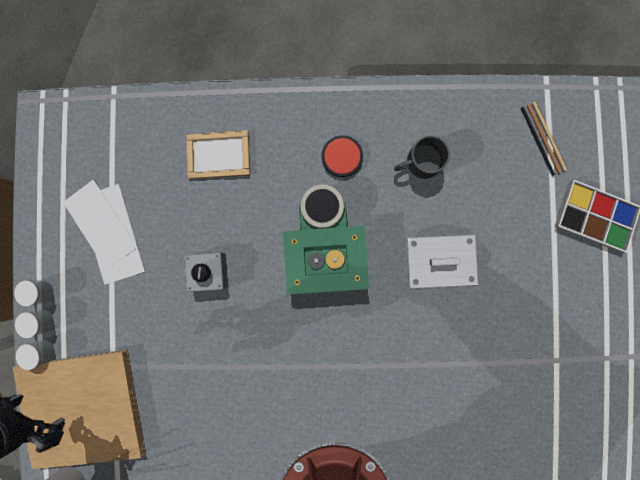

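The top view shows the mill's rims near (294,241), (354,237), (357,279) and (297,283). The plate holes are near (413,243), (470,241), (472,283) and (414,284), and the button is near (201,273). I'll zoom in to refine these.

```bash
python3 - <<'E'
import cv2,numpy as np
im=cv2.imread("pics/top0.png")
def c(u0,v0,w,h,s):return cv2.resize(im[v0:v0+h,u0:u0+w],None,fx=s,fy=s,interpolation=cv2.INTER_CUBIC)
a=c(280,220,100,80,4);b=c(400,225,100,80,4);d=c(175,240,60,60,4)
out=np.zeros((570,800,3),np.uint8);out[:320,:400]=a;out[:320,400:]=b;out[325:565,:240]=d
im2=cv2.imread("pics/scene0.png")
e=cv2.resize(im2[185:240,355:415],None,fx=4,fy=4,interpolation=cv2.INTER_CUBIC);out[325:545,300:540]=e
cv2.imwrite("pics/z0.png",out)
E
```

```text
(no output)
```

View pics/z0.png

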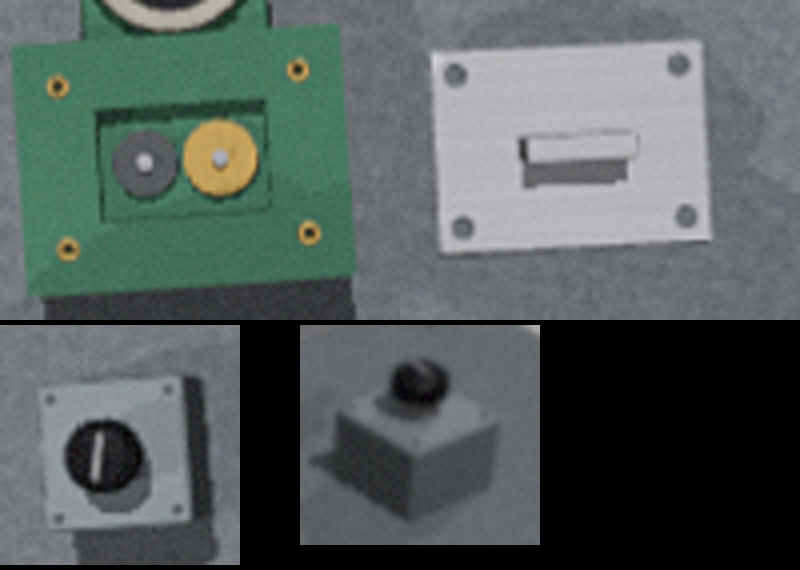

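```bash
cat > h.py <<'E'
import numpy as np,cv2
def ray(d,uv):
    p=cv2.undistortPoints(np.array(uv,float).reshape(-1,1,2),d["mtx"],np.array(d["distortion"])).reshape(-1,2)
    r=np.c_[p,np.ones(len(p))]@d["R"]; return -d["R"].T@d["t"],r
def at_z(d,uv,z):
    c,r=ray(d,uv); return c+r*((z-c[2])/r[:,2])[:,None]
def proj(d,X):
    q,_=cv2.projectPoints(np.array(X,float).reshape(-1,1,3),cv2.Rodrigues(d["R"])[0],d["t"].astype(float),d["mtx"],np.array(d["distortion"]));return q.reshape(-1,2)
def rot(a): # tool down, jaw axis z at yaw a in world
    z=np.array([np.cos(a),np.sin(a),0]);y=np.array([0,0,-1.]);return np.c_[np.cross(y,z),y,z]
def fitrect(P,hx,hy):
    # P 4 points (N x2); returns centre, yaw, residual
    c=P.mean(0);best=None
    M=np.array([[hx,hy],[hx,-hy],[-hx,-hy],[-hx,hy]],float)
    from scipy.optimize import linear_sum_assignment
    from scipy.spatial.distance import cdist
    for a in np.linspace(-np.pi/2,np.pi/2,721):
        R=np.array([[np.cos(a),-np.sin(a)],[np.sin(a),np.cos(a)]]);D=cdist(P-c,M@R.T)
        i,j=linear_sum_assignment(D);e=D[i,j]
        if best is None or e.max()<best[2].max():best=(c,a,e)
    return best
def cen(w,u,v,r=4):
    u0,v0=int(round(u)),int(round(v));s=w[v0-r:v0+r+1,u0-r:u0+r+1].astype(float)
    yy,xx=np.mgrid[v0-r:v0+r+1,u0-r:u0+r+1];return [(s*xx).sum()/s.sum(),(s*yy).sum()/s.sum()]
E
python3 - <<'E'
from workcell import robot
from h import *
d=robot.get_image("top");im=d["image"].astype(float)
f=lambda l,u0,v0,s=4:[((x+.5)/s-.5+u0,(y+.5)/s-.5+v0) for x,y in l]
rg=np.clip(im[:,:,0]-im[:,:,2]-30,0,None)
m=[cen(rg,*p,3) for p in f([(57,86),(297,69),(309,233),(67,249)],280,220)]
g=im.mean(2);dk=np.clip(165-g,0,None)
print(g[243,405:425].round(0))
h=[cen(dk,*p,3) for p in f([(55,74),(279,64),(285,216),(62,228)],400,225)]
b=f([(50,74),(167,64),(178,185),(59,194)],175,240)
print(np.round(m,1).tolist(),np.round(h,1).tolist())
M=at_z(d,m,80)[:,:2];H=at_z(d,h,4)[:,:2];B=at_z(d,b,55)[:,:2]
print("mill",fitrect(M,42,62));print("plate",fitrect(H,42,62))
print("box",B.round(1).tolist(),B.mean(0));print("head",at_z(d,f([(104,131)],175,240),82))
s=robot.get_image("scene")
print("scene head side",at_z(s,f([(419,58)],355-75,185),80)) 
print(proj(s,np.r_[np.c_[M,[80]*4],np.c_[H,[4]*4]]).round(1).tolist())
E
```

```text
[108. 121. 141. 182. 186. 173. 121. 108. 110. 108.  90. 120. 176. 184.
 184. 183. 181. 182. 182. 180.]
[[294.1, 241.2], [354.1, 237.3], [356.8, 277.9], [296.6, 282.0]] [[413.5, 243.2], [469.2, 240.7], [471.1, 278.6], [415.4, 281.4]]
mill (array([537.69828731,  11.46454642]), np.float64(0.05235987755982996), array([0.15157991, 0.21470369, 0.23111431, 0.22129766]))
plate (array([ 529.3179135 , -244.43490641]), np.float64(0.030543261909900865), array([0.16348125, 0.29669007, 0.24570706, 0.08934152]))
box [[544.3, 307.2], [548.9, 243.6], [484.6, 238.4], [480.3, 302.9]] [514.54930006 273.02726355]
head [[514.59758011 270.99418203  82.        ]]
scene head side [[517.46396399 265.94373405  80.        ]]
[[339.0, 230.6], [296.4, 248.2], [276.5, 232.3], [318.2, 216.2], [244.0, 291.9], [192.2, 313.6], [177.1, 293.1], [227.0, 273.5]]
```

```bash
python3 - <<'E'
from workcell import robot
from h import *
for a in np.arange(-3.1,3.2,.4):
    q=robot.ik([514.5,272.3,60],rot(a)); print(round(a,2),None if q is None else np.round(q,2))
q=robot.ik([529.3,-244.4,9],rot(.0305));print(q)
q=robot.ik([529.3,-244.4,9],rot(.0305+np.pi));print(q)
q=robot.ik([537.7,11.5,104],rot(.052));print(q)
E
```

```text
-3.1 [ 0.26  0.09 -0.23  1.25  0.   -1.35]
-2.7 [ 0.26  0.09 -0.23  1.25  0.   -1.75]
-2.3 [ 0.26  0.09 -0.23  1.25  0.   -2.15]
-1.9 [ 0.26  0.09 -0.23  1.25  0.   -2.55]
-1.5 [ 0.26  0.09 -0.23  1.25  0.   -2.95]
-1.1 [ 0.26  0.09 -0.23  1.25  0.    2.93]
-0.7 [ 0.26  0.09 -0.23  1.25  0.    2.53]
-0.3 [ 0.26  0.09 -0.23  1.25  0.    2.13]
0.1 [ 0.26  0.09 -0.23  1.25  0.    1.73]
0.5 [ 0.26  0.09 -0.23  1.25  0.    1.33]
0.9 [ 0.26  0.09 -0.23  1.25  0.    0.93]
1.3 [ 0.26  0.09 -0.23  1.25  0.    0.53]
1.7 [ 0.26  0.09 -0.23  1.25  0.    0.13]
2.1 [ 0.26  0.09 -0.23  1.25  0.   -0.27]
2.5 [ 0.26  0.09 -0.23  1.25  0.   -0.67]
2.9 [ 0.26  0.09 -0.23  1.25  0.   -1.07]
[-0.65674649  0.13680164 -0.27617021  1.15782448  0.          0.88354984]
[-0.65674649  0.13680164 -0.27617021  1.15782448  0.         -2.25804282]
[-0.22198258 -0.06992203 -0.30977488  1.33094347  0.          1.29681375]
```

```bash
python3 - <<'E'
from workcell import robot
from h import *
B=[514.5,272.3]
robot.move_gripper(0)
robot.movep(B+[125],rot(1.1))
robot.move_l(B+[95],speed=100)
f0=robot.current_contact_force()
r=robot.move_l(B+[77],speed=15,guard=14)
robot.pause(.15)
print(r,robot.current_tool_pos(),robot.current_contact_force()-f0,robot.current_time_s(),robot.current_width())
E
```

```text
True [514.73090688 272.33911713  81.75957706] [-1.43535465 -2.67150466  8.5040608 ] 3.875 -0.37943193358341165
```

```bash
python3 - <<'E'
from workcell import robot
from h import *
B=[514.5,272.3]
robot.move_l(B+[115],speed=80)
robot.pause(.15)
robot.move_gripper(70)
print(robot.current_tool_pos())
f0=robot.current_contact_force();m0=robot.current_moment()
print(robot.move_l(B+[62],speed=60,guard=10))
robot.move_gripper(30,grasp_force=25)
print(robot.current_width(),robot.current_tool_pos(),robot.current_contact_force()-f0,robot.current_moment()-m0,robot.current_time_s())
d=robot.get_image("scene");cv2.imwrite("pics/s1.png",cv2.resize(d["image"][130:270,310:480,::-1],None,fx=4,fy=4))
E
```

```text
[514.52216022 272.30354435 115.00649051]
False
38.7395579741928 [514.36857879 271.68161673  62.06147747] [-1.43500748 -4.33475152  1.27423555] [-0.89698746  0.27865175  0.06073061] 6.675
```

View pics/s1.png

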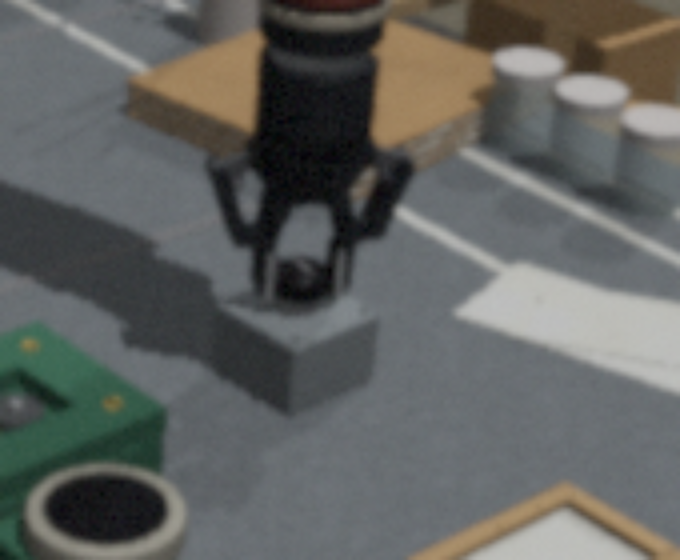

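The head (crop pixel ~300,280) sits between the pads, and the 38.7 mm opening fits a 40 mm head. Next I'll turn it clockwise, watching the moment.

```bash
python3 - <<'E'
from workcell import robot
from h import *
p=[514.5,271.5,62]
for a in (.8,.5,.3,.2,.1,.02,-.04):
    robot.move_l(p,rot(a),speed=60) if False else robot.movep(p,rot(a))
    robot.pause(.1)
    R=robot.current_eef_rot()[:,2]
    print(a,round(np.arctan2(R[1],R[0]),3),robot.current_moment().round(2),robot.current_contact_force().round(1),robot.current_effort().round(2)[5],round(robot.current_width(),1),robot.current_time_s())
    if abs(robot.current_moment()[2])>1.5: break
E
```

```text
0.8 0.804 [-0.62  0.54 -0.02] [-3.5 -3.7  1.7] -0.03 38.5 7.2167
0.5 0.502 [-0.89  0.74 -0.01] [-5.2 -4.9  1.8] -0.03 38.9 7.7083
0.3 0.302 [-1.    0.93 -0.07] [-4.8 -4.4  2.2] -0.02 38.8 8.1167
0.2 0.203 [-0.88  1.1   0.26] [-5.9 -5.1  1.2] 0.31 38.4 8.4667
0.1 0.103 [-1.03  1.16  0.42] [-5.2 -4.8  1.7] 0.45 38.6 8.8167
0.02 0.023 [-0.9   1.3   0.38] [-6.1 -4.3  1.6] 0.39 38.7 9.1667
-0.04 -0.036 [-0.82  1.22  0.7 ] [-6.  -3.7  1.9] 0.7 39.0 9.5167
```

The moment climbed from about yaw 0.25 (0.85 rad turned) to 0.7 Nm, so the head is on its stop. I'll release it, look, and go to the plate.

```bash
python3 - <<'E'
from workcell import robot
from h import *
robot.pause(.15)
robot.move_gripper(75)
robot.move_l([514.5,272,150],speed=120)
robot.movep([529.3,-244.4,150],rot(.0305))
d=robot.get_image("top")
o=np.zeros((480,800,3),np.uint8);o[:]=0
o[:,:400]=cv2.resize(d["image"][240:300,178:228,::-1],(400,480),interpolation=cv2.INTER_CUBIC)
o[:,400:]=cv2.resize(cv2.imread("pics/top0.png")[240:300,178:228],(400,480),interpolation=cv2.INTER_CUBIC)
cv2.imwrite("pics/b2.png",o);print(robot.current_time_s())
E
```

```text
12.9167
```

View pics/b2.png

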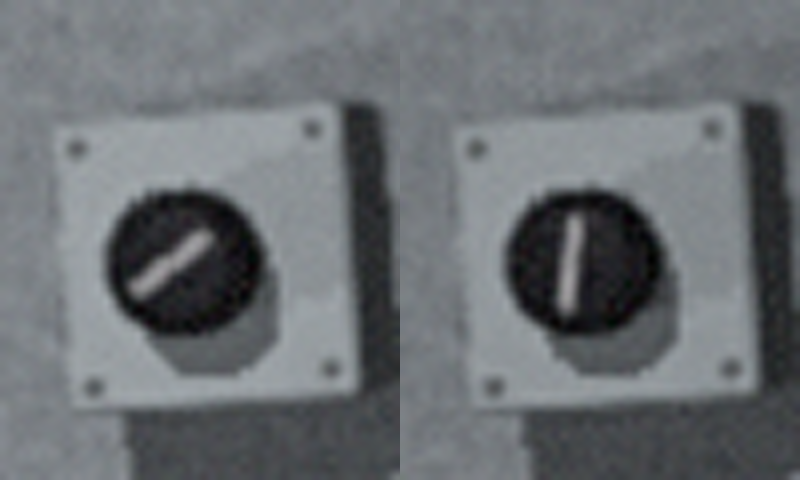

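The slot in the head went from about 5° to 54° from vertical, so it turned clockwise by about 0.86 rad, which agrees with the moment trace. Now the plate.

```bash
python3 - <<'E'
from workcell import robot
from h import *
P=[529.3,-244.4]
robot.move_gripper(60)
f0=robot.current_contact_force()
print(robot.move_l(P+[10],speed=80,guard=10))
robot.move_gripper(5,grasp_force=70)
print(robot.current_width(),robot.current_tool_pos(),robot.current_contact_force()-f0)
robot.move_l(P+[60],speed=60)
robot.pause(.2)
print(robot.current_width(),robot.current_contact_force()-f0,robot.current_moment(),robot.current_time_s())
for n in("scene","top"):
    d=robot.get_image(n);cv2.imwrite(f"pics/{n}3.png",d["image"][:,:,::-1])
a=cv2.resize(cv2.imread("pics/scene3.png")[220:340,140:290],(400,320));b=cv2.resize(cv2.imread("pics/top3.png")[210:300,395:500],(400,343))[:320]
cv2.imwrite("pics/p3.png",np.hstack([a,b]))
E
```

```text
False
12.91051968997751 [ 529.39134418 -244.53921803   10.34455632] [-3.06099079 -0.06465636  3.02889377]
12.81536977770383 [ 0.17281558  0.17436101 -2.97256411] [ 0.04649544  0.00169584 -0.00988079] 16.7833
```

View pics/p3.png

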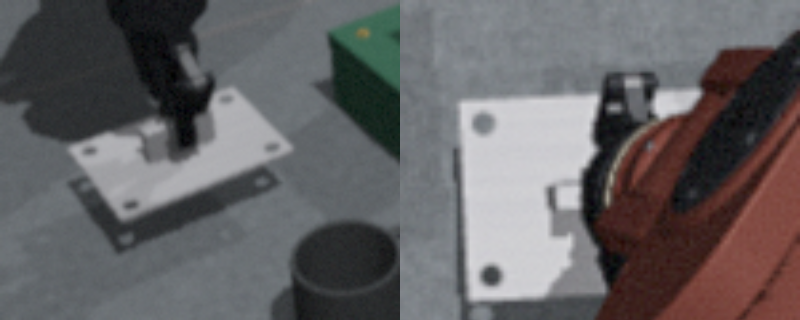

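The plate is lifted and looks level (about 3 N, or 0.3 kg). Moving it over the hatch.

```bash
python3 - <<'E'
from workcell import robot
from h import *
robot.move_l([529.3,-244.4,140],speed=120)
robot.movep([537.7,11.5,140],rot(.0524))
robot.move_l([537.7,11.5,105.3],speed=50)
robot.pause(.4)
print(robot.current_tool_pos(),robot.current_width(),robot.current_contact_force(),robot.current_time_s())
for n in("scene","top"):
    d=robot.get_image(n);cv2.imwrite(f"pics/{n}4.png",d["image"][:,:,::-1])
a=cv2.resize(cv2.imread("pics/scene4.png")[190:290,250:370],(480,400),interpolation=cv2.INTER_CUBIC);b=cv2.resize(cv2.imread("pics/top4.png")[220:320,280:360],(320,400),interpolation=cv2.INTER_CUBIC)
cv2.imwrite("pics/p4.png",np.hstack([a,b]))
E
```

```text
[537.72867271  11.49831257 105.40045399] 13.036087444037776 [ 0.28210823 -0.63817258 -2.78387257] 19.9417
```

View pics/p4.png

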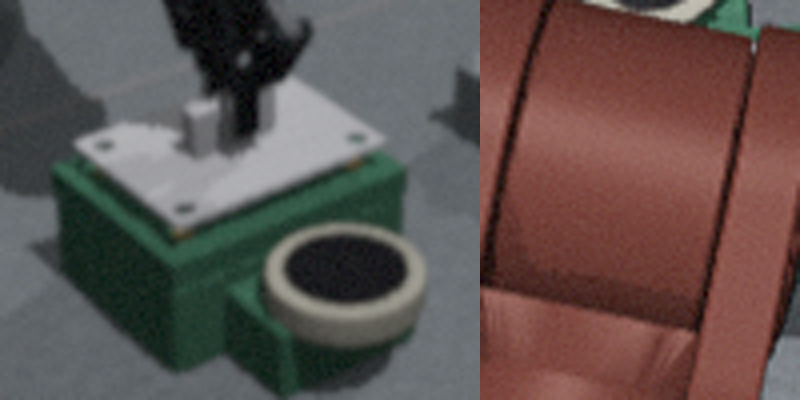

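View pics/top4.png

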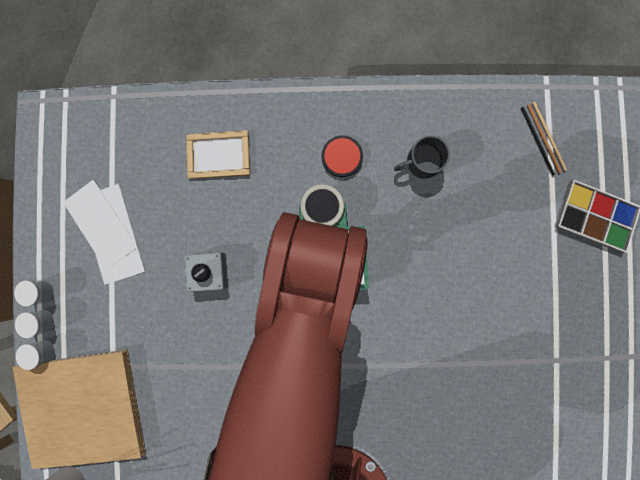

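The top view is blocked by the arm. The mug, tin and frame look unmoved. I'll use the scene camera for a relative check, comparing the three visible plate holes at about (276,226), (339,224) and (296,242) with the rims measured in the first scene picture.

```bash
python3 - <<'E'
from workcell import robot
from h import *
d=robot.get_image("scene");im=d["image"].astype(float)
i0=cv2.imread("pics/scene0.png")[:,:,::-1].astype(float)
rg=np.clip(i0[:,:,0]-i0[:,:,2]-25,0,None)
r=[cen(rg,*p,4) for p in [(339,230.6),(296.4,248.2),(276.5,232.3),(318.2,216.2)]]
A=at_z(d,r,80)[:,:2];print("rims px",np.round(r,1).tolist());fa=fitrect(A,42,62);print("mill from scene",fa)
g=im.mean(2)
hs=[]
for p in [(338.9,224.2),(296,241.7),(276,226.2)]:
    u,v=map(lambda t:int(round(t)),p);w=g[v-4:v+5,u-5:u+6];t=np.median(w)
    hs.append(cen(np.clip(np.percentile(w,60)-15-g,0,None),*p,3))
print("holes px",np.round(hs,1).tolist())
H=at_z(d,hs,99.2)[:,:2]
a=fa[1];R=np.array([[np.cos(a),-np.sin(a)],[np.sin(a),np.cos(a)]])
M=np.array([[42,62],[42,-62],[-42,-62]])
for k in range(3):print("hole-rim offset",(H[k]-A[k]).round(1))
# hole prediction from commanded pose
T=np.array([537.7,11.5])+M@np.array([[np.cos(.0524),-np.sin(.0524)],[np.sin(.0524),np.cos(.0524)]]).T
print("predicted px",proj(d,np.c_[T,[99.2]*3]).round(1).tolist())
o=cv2.resize(d["image"][205:260,262:352,::-1],None,fx=8,fy=8,interpolation=cv2.INTER_CUBIC)
for h in hs: cv2.drawMarker(o,(int((h[0]-262+.5)*8),int((h[1]-205+.5)*8)),(0,0,255),0,12)
cv2.imwrite("pics/p5.png",o)
E
```

```text
rims px [[337.6, 230.4], [295.6, 248.0], [275.8, 231.8], [316.9, 215.6]]
mill from scene (array([534.74896616,  10.30648327]), np.float64(0.05235987755982996), array([1.22469914, 0.93932453, 1.04156212, 1.3697593 ]))
holes px [[339.3, 224.4], [296.1, 242.3], [275.4, 225.7]]
hole-rim offset [5.1 1.1]
hole-rim offset [ 5.5 -1.2]
hole-rim offset [ 3.  -1.8]
predicted px [[339.2, 223.8], [296.2, 241.2], [276.1, 225.5]]
```

View pics/p5.png

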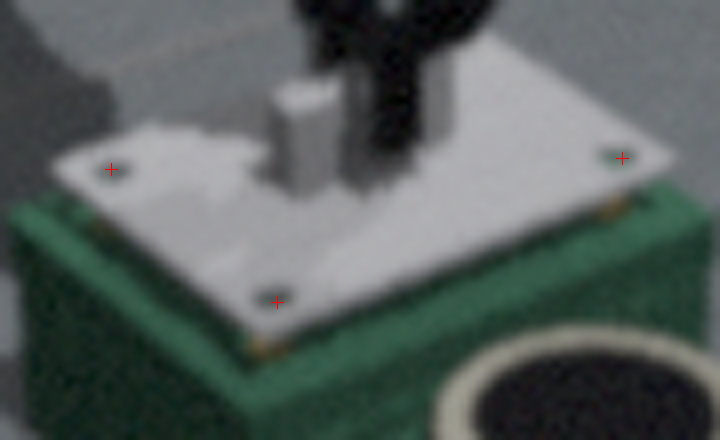

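The scene view suggests an offset of a few mm. It's an oblique view and biased, because only part of each hole looks dark. To settle it, I'll hold the plate beside the mill at the same height and average frames from both cameras. That gives plate and mill under the same camera bias.

```bash
python3 - <<'E'
from workcell import robot
from h import *
robot.move_l([537.7,11.5,145],speed=80)
robot.move_l([537.7,-200,145],speed=150)
robot.move_l([537.7,-200,105.3],rot(.0524),speed=80)
robot.pause(.4)
print(robot.current_tool_pos())
for n in("scene","top"):
    a=np.mean([robot.get_image(n)["image"].astype(float) for _ in range(12)],0)
    np.save(f"avg_{n}.npy",a);cv2.imwrite(f"pics/{n}6.png",a[:,:,::-1])
print(robot.current_time_s())
t=cv2.imread("pics/top6.png")
cv2.imwrite("pics/t6.png",cv2.resize(t[215:310,280:480],None,fx=4,fy=4,interpolation=cv2.INTER_CUBIC))
t=cv2.imread("pics/scene6.png")
cv2.imwrite("pics/s6.png",cv2.resize(t[190:320,165:365],None,fx=4,fy=4,interpolation=cv2.INTER_CUBIC))
E
```

```text
[ 537.83668957 -200.06950902  105.54950956]
24.55[ WARN:0@12.438] global loadsave.cpp:1063 imwrite_ Unsupported depth image for selected encoder is fallbacked to CV_8U.
```

View pics/t6.png

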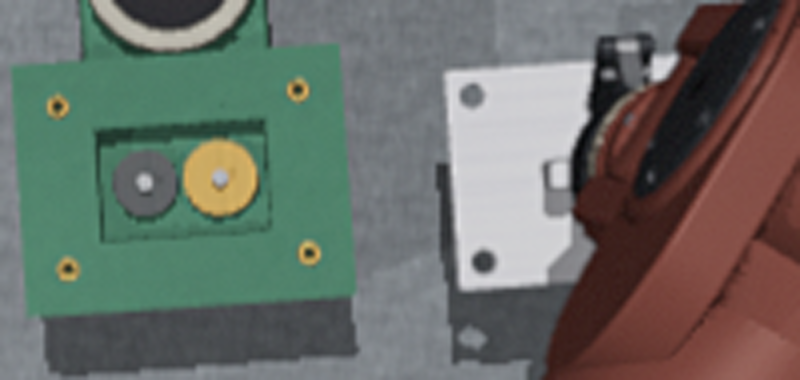

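View pics/s6.png

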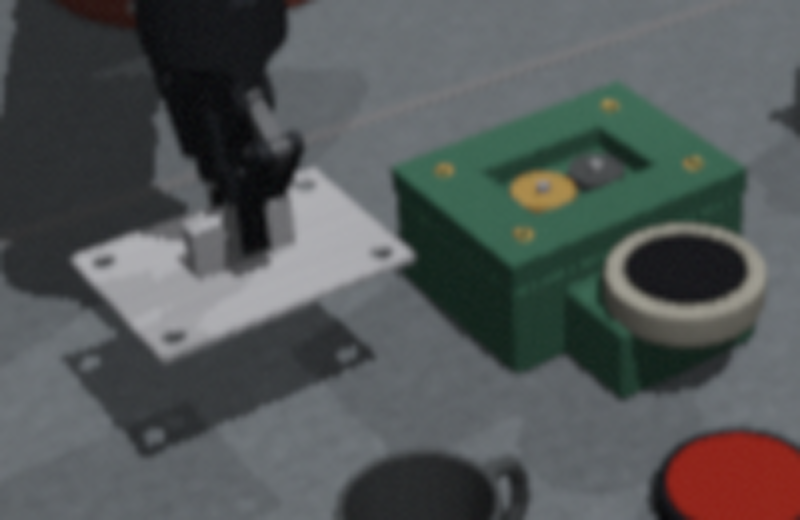

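The top view shows the mill rims clearly and two plate holes near crop (472,95) and (483,262). The scene view shows all four plate holes and all four rims.

```bash
python3 - <<'E'
from workcell import robot
from h import *
tcp=robot.current_tool_pos();a=.0524
R=np.array([[np.cos(a),-np.sin(a)],[np.sin(a),np.cos(a)]])
zt=tcp[2]-10.34+4
f=lambda l,u0,v0,s=4:[((x+.5)/s-.5+u0,(y+.5)/s-.5+v0) for x,y in l]
for n,hp,hm,rp,u0,v0 in [("top",[(472,95),(483,262)],[(42,62),(-42,62)],[(57,106),(297,90),(309,253),(67,269)],280,215),
  ("scene",[(104,262),(174,338),(381,252),(305,184)],[(-42,-62),(42,-62),(42,62),(-42,62)],[(524,234),(693,163),(610,105),(445,171)],165,190)]:
    d=robot.get_image(n);im=np.load(f"avg_{n}.npy");g=im.mean(2)
    rg=np.clip(im[:,:,0]-im[:,:,2]-20,0,None)
    rims=[cen(rg,*p,3) for p in f(rp,u0,v0)]
    # brass ring fully incl. the dark centre: enclosing via centroid
    hs=[]
    for p in f(hp,u0,v0):
        u,v=map(lambda t:int(round(t)),p);rr=3
        w=g[v-5:v+6,u-5:u+6];hs.append(cen(np.clip(np.percentile(w,70)-12-g,0,None),*p,3))
    exp=tcp[:2]+np.array(hm)@R.T
    H=at_z(d,hs,zt)[:,:2]
    print(n,"plate meas-exp",(H-exp).round(1).tolist(),"mean",(H-exp).mean(0).round(2))
    A=at_z(d,rims,80)[:,:2];c,y,e=fitrect(A,42,62);print("  mill",c.round(2),round(y,3),e.round(1))
    print("  mill corrected for bias",(c-(H-exp).mean(0)).round(2), "hand px",np.round(f(hp,u0,v0),1).tolist(),np.round(hs,1).tolist(),"rims",np.round(f(rp,u0,v0),1).tolist(),np.round(rims,1).tolist())
    H2=at_z(d,f(hp,u0,v0),zt)[:,:2];A2=at_z(d,f(rp,u0,v0),80)[:,:2];print("  by eye: bias",(H2-exp).mean(0).round(2),"mill",A2.mean(0).round(2))
# plate corners in scene
d=robot.get_image("scene")
c=at_z(d,f([(72,261),(320,168),(415,256)],165,190),zt)[:,:2]
print("corners-exp",(c-(tcp[:2]+np.array([[-55,-75],[-55,75],[55,75]])@R.T)).round(1))
E
```

```text
top plate meas-exp [[2.0, 0.4], [1.9, 0.5]] mean [1.93 0.45]
  mill [537.69  11.5 ] 0.052 [0.1 0.1 0.2 0.2]
  mill corrected for bias [535.76  11.05] hand px [[397.6, 238.4], [400.4, 280.1]] [[397.5, 238.4], [400.4, 280.0]] rims [[293.9, 241.1], [353.9, 237.1], [356.9, 277.9], [296.4, 281.9]] [[294.0, 241.3], [354.0, 237.2], [356.8, 277.9], [296.6, 282.0]]
  by eye: bias [1.85 0.38] mill [537.9   11.76]
scene plate meas-exp [[0.9, -1.7], [2.4, -1.6], [2.4, -1.4], [-4.3, -2.3]] mean [ 0.31 -1.77]
  mill [534.88  10.15] 0.052 [0.8 0.9 1.1 0.9]
  mill corrected for bias [534.57  11.91] hand px [[190.6, 255.1], [208.1, 274.1], [259.9, 252.6], [240.9, 235.6]] [[190.4, 254.9], [208.3, 274.1], [260.4, 253.1], [239.6, 235.1]] rims [[295.6, 248.1], [337.9, 230.4], [317.1, 215.9], [275.9, 232.4]] [[295.5, 248.0], [337.6, 230.4], [316.9, 215.7], [275.7, 231.9]]
  by eye: bias [ 0.98 -1.47] mill [535.95  10.07]
corners-exp [[ 3.8 -2. ]
 [ 2.6  1.6]
 [ 1.5 -1.5]]
```

Both cameras agree once the plate in the hand is used as the reference. The top camera reads about 1.9 mm too far in x, which puts the mill centre near (535.6, 11.2). Moving there.

```bash
python3 - <<'E'
from workcell import robot
from h import *
robot.move_l([537.7,-200,145],speed=80)
robot.move_l([535.6,11.2,145],rot(.0524),speed=150)
robot.move_l([535.6,11.2,105.2],speed=40)
robot.pause(.5)
print(robot.current_tool_pos(),robot.current_width(),robot.current_contact_force())
for n in ("scene","top"):
    a=np.mean([robot.get_image(n)["image"].astype(float) for _ in range(8)],0).astype(np.uint8)
    cv2.imwrite(f"pics/{n}7.png",a[:,:,::-1])
print(robot.current_time_s())
t=cv2.imread("pics/scene7.png");tt=cv2.imread("pics/top7.png");t0=cv2.imread("pics/top0.png")
cv2.imwrite("pics/p7.png",np.vstack([cv2.resize(t[200:260,255:355],(800,480),interpolation=cv2.INTER_CUBIC)]))
for nm,(u,v,w,h) in dict(mug=(390,130,65,55),tin=(318,130,50,52),frame=(180,125,75,60)).items():
    print(nm,cv2.phaseCorrelate(t0[v:v+h,u:u+w].mean(2),tt[v:v+h,u:u+w].mean(2)))
d=robot.get_image("scene");a=.0524;R=np.array([[np.cos(a),-np.sin(a)],[np.sin(a),np.cos(a)]])
g=t.mean(2);im=t.astype(float)
tcp=robot.current_tool_pos()
hs=[(338.4,223.7),(295.4,241.6),(275,225.4)]
hs=[cen(np.clip(np.percentile(g[int(v)-5:int(v)+6,int(u)-5:int(u)+6],70)-12-g,0,None),u,v,3) for u,v in hs]
H=at_z(d,hs,tcp[2]-6.34)[:,:2];A=np.array([534.88,10.15])+np.array([[42,62],[42,-62],[-42,-62]])@R.T
print(np.round(hs,1).tolist(),(H-A).round(1).tolist())
E
```

```text
[535.6083941   11.20566367 105.20835521] 13.089065121680667 [-0.33893787  0.16044401 -2.6802036 ]
29.35
mug ((0.010678997347248753, 0.014498090261962915), 0.9758468144169775)
tin ((-0.037881487918930645, -0.02528732277616541), 0.9887217087257164)
frame ((0.5998468740243013, 0.007812584016885893), 1.0029309311406482)
[[338.6, 224.4], [295.3, 242.5], [274.2, 224.3]] [[3.8, -1.0], [5.5, -2.9], [-4.5, 0.5]]
```

View pics/p7.png

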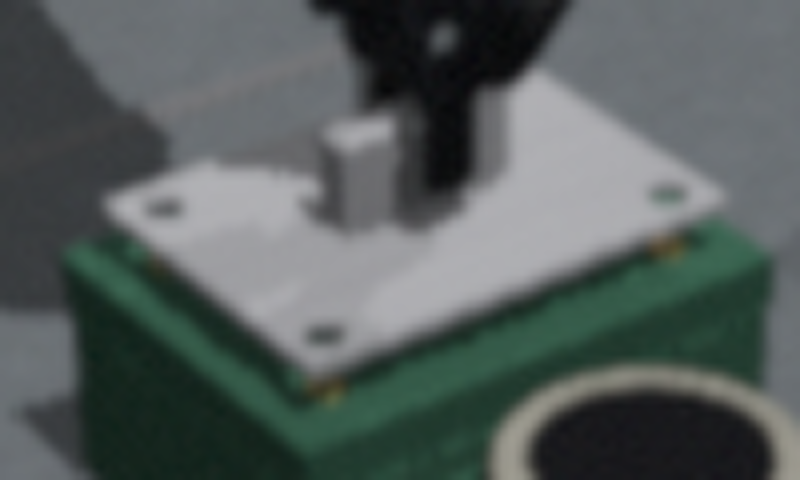

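View pics/top7.png

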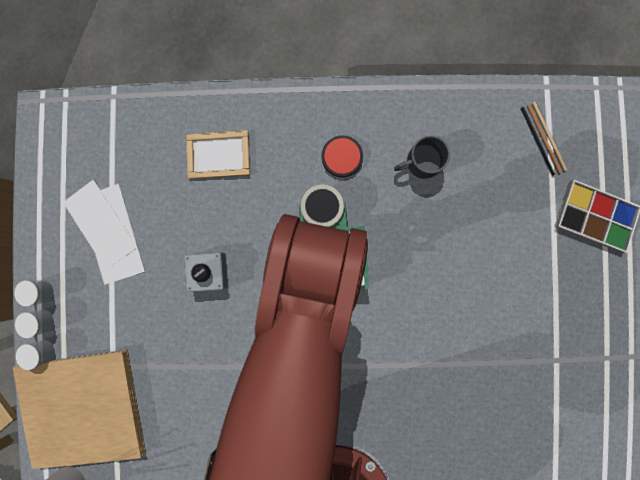

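The plate hovers level with an even green margin, and the mug, tin and frame are where they were. The stop button still shows its turned slot. Handing in.

```bash
python3 - <<'E'
from workcell import robot
print(abs(robot.current_dq()).max(),robot.current_width())
robot.close_job()
E
```

```text
0.001712639670095415 12.9565941635718
the job is handed in; nothing more can be done
```

The stop button is tested and reset, and the cover plate is held level about 15 mm over the gear hatch. I handed the job in at about 29 s of the 61 s allowed.

**Stop button:** I pushed the head about 6 mm down with shut fingers, holding it at 8.5 N, and let it spring back. I then gripped the head and turned it clockwise until the moment climbed to 0.7 N m. The slot in its top turned by about 0.86 rad, which fits it having reached its stop.

**Cover plate:** I lifted it by the rib; it weighs about 0.3 kg. The underside is about 95 mm above the table. The fingers still grip the rib (13 mm opening), the arm is still, and the force reading is just the plate's weight.

**Alignment:** My first position over the hatch was about 2 mm off in x because of a top-camera bias. I corrected it by measuring the plate in the hand beside the mill with both cameras. The corrected mill centre was (535.8, 11.1) mm from the top camera and (534.6, 11.9) mm from the scene camera. I placed the plate at (535.6, 11.2), so I expect about 1 mm of error against the 4 mm allowed.

**Checks that disagreed or could not be made:**
- The arm blocked the top camera over the hatch, so I could not see the threaded holes through the plate directly.
- The last scene-camera check of the hole centres was scattered by up to 5.5 mm. I judged it unreliable because of the oblique view and relied on the averaged measurement instead.
- The mug and tin showed no movement. The frame's image check read 0.6 pixel (about 1 mm), which I took as noise since the arm was never near it.

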